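# Clip the pickup on a clock movement and set the timing machine

### The job

Get this clock movement ready to be timed: open the pickup's clip and let it close on the upright near edge of the movement's front plate (the plate with the hands), about halfway up, clip level and square to the edge, pushed home so that the plate's edge presses the sensing stud at the back of the clip's mouth well in. Turn the timing machine's selector to the two-dot mark. The movement's stand is loose: ease the clip on without shoving or rocking it, and leave the other things on the bench where they are.

Things in the scene. Friction and masses are not known exactly. Their poses are not given: they have to be found in the camera images.
- clip: cordless pickup: black sprung clip like a big clothes peg, 102 mm long, 26 mm thick, 56 mm across its relaxed handle ends, 70 to 120 g, with a grey housing (top 35 mm up) over the rear of the pivot. It starts lying flat on its side. Origin: on the pivot axis at the underside; x to the jaw tips, z up the pivot axis. Frame of its +y half: yawed +half of clip_jaw from the clip's middle line
- clip_handles (a point): between the two handles, 42 mm behind the pivot, mid thickness: best place to squeeze (along y). Handles run from 12 to 62 mm behind the pivot, all 26 mm thick; outer faces there 47 mm apart relaxed, 41 mm shut on the plate, 28 mm (and parallel) at the stop. Each half turns about the pivot by half of clip_jaw. Axes and yaw as clip
- clip_pivot (a point): on the clip's pivot axis, mid thickness, 13 mm above the underside; axes as clip. Rubber jaw pads lie 24 to 40 mm ahead of it and meet on the middle line when shut; the jaw arms reach 15 mm out to each side. At the back of the mouth is a steel sensing stud, 14 mm wide: its face is 22 mm ahead of the pivot, 14 mm when pressed right in
- clip_jaw (a joint): angle between the halves (rad): 0 shut, 0.44 fully open, at a stop. A spring shuts it: 0.5 N m shut, 0.68 N m open, about 12 to 16 N at clip_handles. Fully open the jaw tips stand 17 mm apart; shut on the 4 mm plate it reads about 0.14. In fingers that do not slip, squeezing to the stop moves the pivot some 4 mm away from the hand, and letting go draws it back as much
- clip_stud (a joint): how far the sensing stud at the back of the mouth is pressed in (m): 0 free, 0.008 right in, at a firm stop. Its light spring takes 0.8 N to start and 2 N at the stop. It sits on the +y half and turns with it
- stand: bench stand with a mantel-clock movement clamped in it, loose on the bench, 1.5 to 2.2 kg: it slides when pushed with some 8 to 15 N. Wooden base 170 x 130 x 18 mm; upright brass plates along x, 4 mm thick, 45 to 155 mm up: front plate (with the two hands) at y = -19 mm, back plate (balance wheel) at y = +19 mm. Origin: under the base's centre, z up; its -x side faces the robot
- stand_near (a point): nominal middle of the front plate's free upright edge on the -x side, 60 mm from the stand's centre, 105 mm up, mid thickness; axes as stand (+x into the plate). The movement was set in the stand by eye: the real edge is up to 20 mm nearer or farther along x, so feel or look for it. It is clear of pillars 65 to 135 mm up; wheels and hands are 40 mm or more in; 34 mm between plates
- timer: timing machine: grey bench instrument 140 (x) x 190 (y) x 60 mm with a dark screen on top, fixed. Origin: under its centre; the operator's side is -x. The selector is on top, near its -x, +y corner
- selector (a joint): angle of the timing machine's rotary selector (rad), growing clockwise seen from above. Detent stops: 0 (short dash), 0.6 (one dot), 1.2 (two dots), 1.8 (three dots); end stops -0.12 and 1.92. It takes about 0.12 N m to leave a stop; let go within 0.2 of one, it snaps to it
- selector_grip (a point): on the selector's axis, 81 mm above the bench; turns with the selector. Black skirt 42 mm across with a bar grip 40 x 13 mm, from 68 to 91 mm above the bench, with a white pointer line. The bar and pointer head 0.9 rad anticlockwise (from above) of this point's x axis; at joint 0 this x axis is the timer's x axis
- dome: clear dust dome 116 mm across, 92 mm high, loose; bystander. Origin: centre of underside
- loupe: black eye loupe, 36 mm across, 34 mm high, standing on its narrow end, loose; bystander. Origin: centre of underside
- drivers: round wooden carousel of screwdrivers 84 mm across, about 120 mm high, loose; bystander. Origin: centre of underside
There are look-alikes about, which are no part of the job. There is more than one size of the clip; the one meant has the size given above.

How it is judged:
At the end, for the whole second after the job is handed in: Clip held by its spring on the front plate's near edge, within 20 mm of halfway up and 6 mm of the plate's middle plane; stud pressed over 3 of its 8 mm; jaw angle 0.06 to 0.20; x axes within 0.28 rad, level within 0.2; clip and stand at rest, stand upright; selector within 0.15 of two dots (1.2) (x of clip_pivot in the frame of stand_near between -0.045 and 0.012 m and y of clip_pivot in the frame of stand_near between -0.006 and 0.006 m and z of clip_pivot in the frame of stand_near between -0.02 and 0.02 m and value of joint clip_stud above 0.003 m and value of joint clip_jaw between 0.06 and 0.2 rad and angle between the x axis of clip and the x axis of stand, either way round below 0.28 rad and angle between the z axis of clip and the z axis of stand, either way round below 0.2 rad and linear speed of each of clip, stand below 0.02 m/s and angle between stand's own z axis and vertical below 0.03 rad and value of joint selector between 1.05 and 1.35 rad); the robot touches nothing.
It fails at once if the movement's stand is shoved more than 5 mm or tipped (distance of stand from where it was at the start of the episode above 0.005 m or angle between stand's own z axis and vertical above 0.08 rad).
It fails at once if a bystander (dome, loupe or screwdriver carousel) is moved more than 20 mm (distance of any of dome, loupe, drivers from where it was at the start of the episode above 0.02 m).
It also fails if it takes over 58 s, if anything falls off the work surface, if the arm or the gripper's body presses on something with over 40 N, if the wrist force passes 120 N, or if a joint passes its speed limit or range.

### The arm

A 6-joint arm with a two-finger parallel gripper is mounted at the origin on the work surface. World frame = base frame: x ahead of the robot, y to its left, z up, the work surface at z = 0. Lengths are in m, angles in rad, forces in N, time in s.
With the tool pointing down it reaches from about 0.35 to 0.8 m from the base axis. Payload 7.3 kg.
Tool frame: the origin (TCP) lies between the finger pads; the fingertips stand 25 mm ahead of it and the grasp point (between the pads) lies 6 mm ahead of it (r.tip_extent is the distance from the TCP to the fingertips, in m); z points along the fingers, y is the line along which they close (so a half turn about z gives the same grasp; the last joint's range is limited). The gripper opens to 85 mm and grips with 20 to 120 N. Pads are 22 mm wide; open, the fingers measure 114 mm over their backs; the gripper's body (76 mm by 85 mm) begins 54 mm behind the grasp point. The pads swing forward as they close: fully open they stand 13 mm farther back than shut.
Start: joints at [0.965, 0.342, 1.524, -0, 1.275, -0.146], TCP at [0.233, 0.47, 0.256] pointing down, gripper open.
Joint ranges: [-2.53, 2.53], [-0.77, 2.02], [0.04, 2.7], [-1, 4.14], [0.28, 2.66], [-3.11, 3.11]. Speed limits (rad/s): [2.57, 2.57, 3.14, 3.14, 3.14, 3.14].

### API

Orientations are given as a unit quaternion [x, y, z, w].
In Python, from workcell import r, command_gripper, optics gives the robot as it stands. The module is installed in compiled form; this text tells all that it offers. Calls block until the motion is done:
- r.reach(position, orientation): joint-space move of the TCP to a pose.
- r.move_straight(position, orientation=None, speed=0.15, max_force=None): straight line of the TCP; orientation=None keeps the orientation; speed is the mean speed in m/s. With max_force (N) it stops when the force on the tool has changed by that much, and returns True; else False.
- r.movej(angles): joint-space move.
- command_gripper(opening, force=None): finger opening in m; force is the grip in N (None keeps the last); returns when the fingers have stopped.
- r.hold(seconds).
- r.solve_ik(position, orientation): joint angles nearest the present ones, or None.
- r.read_state(): the state.
- optics.get_image(name): name is "side" or "top"; returns (picture, depth): 400x640x3 uint8, red, green, blue; 400x640 float32, m along the optical axis (not along the pixel's ray), 0 where there is no reading.
- optics.camera_model(name): a dict with "K" (3x3 intrinsics, pixels), "R" (3x3) and "t" (3): a world point X has camera coordinates R X + t. Camera axes: x right, y down, z forward; pixel columns grow to the right and rows downward; lengths in m; the calibration is good to about 2 mm. A picture is of the moment at which its call begins. camera_model takes no time and is no camera call.
A pose or a line that the arm cannot do raises r.PlanningError and nothing moves.
- r.finish_job(): hands the job in; it is judged then, once.
The state is a dict: "time_s": time; "joint_positions": joint angles; "dq": joint speeds; "tau": joint torques, N m; "eef_pos": TCP position; "eef_rot": TCP orientation; "contact_force": force on the tool from outside, world axes, zero at the start; "torque": the same for the moment, N m; "grip_width": finger opening in m; "grip_force": force on a finger pad.
Only numpy, scipy, OpenCV 4.12 (cv2) and the standard library are available. Lean on these libraries where they do the work, as an engineer would, in place of code of your own. Each camera call takes 0.05 s, during which the arm holds its last target. There are 200 camera calls.

## Working session

There is one attempt and no reset: what is moved stays moved. The work goes in short steps, each a Python script; the robot and the scene stay as the last script left them, time stands still between calls to the robot, and variables do not carry over. Pictures are saved under pics/ and viewed, at most 10 in all, crops included, and the job is handed in when it is done.

```bash
mkdir -p pics; cat > h.py <<'E'
import numpy as np, cv2
from workcell import r, command_gripper, optics
from scipy.spatial.transform import Rotation as R
def cam(n):
    m=optics.camera_model(n); return np.array(m["K"]),np.array(m["R"]),np.array(m["t"])
def pts(n,d):
    K,Rm,t=cam(n); v,u=np.mgrid[:d.shape[0],:d.shape[1]]
    c=np.stack([(u-K[0,2])/K[0,0]*d,(v-K[1,2])/K[1,1]*d,d],-1)
    return (c-t)@Rm
def ray(n,u,v,z):
    K,Rm,t=cam(n); o=-Rm.T@t; w=Rm.T@np.array([(u-K[0,2])/K[0,0],(v-K[1,2])/K[1,1],1])
    return o+w*(z-o[2])/w[2]
def proj(n,X):
    K,Rm,t=cam(n); c=K@(Rm@np.asarray(X)+t); return c[:2]/c[2]
def down(yaw): # tool z down, tool y axis at world angle yaw+90deg
    return (R.from_euler('z',yaw)*R.from_euler('x',np.pi)).as_quat()
E
python3 - <<'E'
from h import *
for n in("top","side"):
    im,d=optics.get_image(n); np.save(n+"_d.npy",d); np.save(n+".npy",im); cv2.imwrite(f"pics/{n}0.png",im[...,::-1])
    K,Rm,t=cam(n); print(n,K[0],-Rm.T@t,Rm[2],d.min(),d.max())
s=r.read_state(); print(s["eef_pos"],s["eef_rot"],s["grip_width"],s["time_s"])
E
```

```text
top [449.82631985   0.         317.41220068] [0.33075611 0.10236908 1.49274869] [ 0.20318191  0.00485678 -0.97912896] 0.0 2.554777
side [415.38842563   0.         320.54916757] [ 0.40755403 -0.78352975  0.6262114 ] [ 0.19543761  0.84259923 -0.50182733] 0.0 3.4689853
[0.23279041 0.47021644 0.2556816 ] [ 2.27890365e-01  9.73686547e-01 -6.52470844e-04 -2.53237556e-04] 0.0850556639517411 0.1
```

View pics/top0.png

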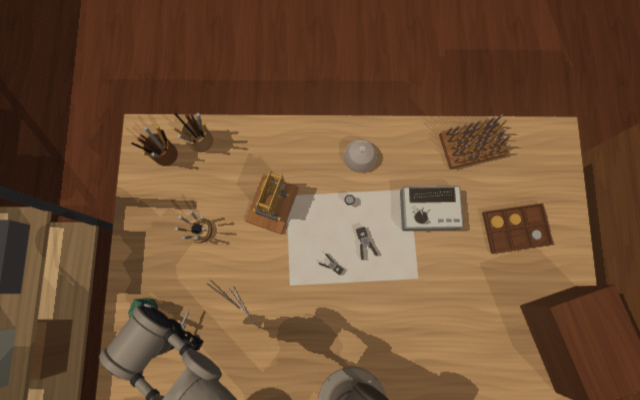

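View pics/side0.png

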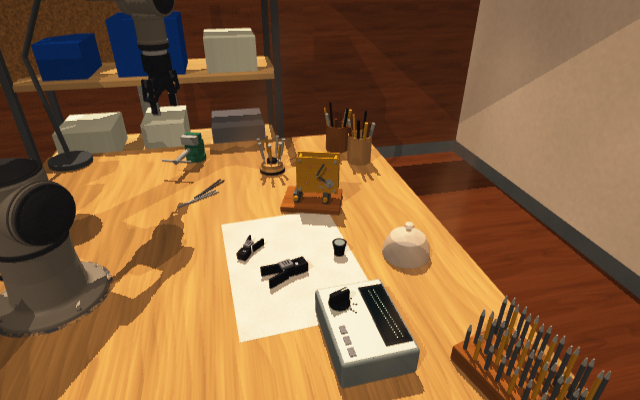

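Top view: two clip-like things, a big one at (366,242) and a small one at (332,264), plus the green vise at (142,306) and black thing under the gripper at (190,338). The stand is at (271,203), the selector at (421,216), the loupe at (349,200), the dome at (361,155) and the carousel at (200,230). The big one at (366,242) spans about 33 px, roughly 102 mm, so it is my choice. I'll check it in a close crop.

```bash
python3 - <<'E'
from h import *
t=np.load("top.npy")[...,::-1]; s=np.load("side.npy")[...,::-1]
def c(im,u0,v0,w,h,W=400,H=300): return cv2.resize(im[v0:v0+h,u0:u0+w],(W,H),interpolation=cv2.INTER_CUBIC)
m=np.vstack([np.hstack([c(t,315,215,80,60),c(t,235,165,80,60)]),np.hstack([c(t,390,180,80,60),c(s,250,245,80,60)])])
cv2.imwrite("pics/crop0.png",m)
# depth check
P=pts("top",np.load("top_d.npy"))
for uv in [(366,236),(360,241),(372,245),(363,228),(332,264),(421,216),(415,190),(300,280),(262,220)]: print(uv,P[uv[1],uv[0]].round(3))
E
```

```text
(366, 236) [ 0.515 -0.049  0.034]
(360, 241) [ 0.501 -0.032  0.007]
(372, 245) [ 0.486 -0.069  0.028]
(363, 228) [ 0.542 -0.041  0.027]
(332, 264) [0.423 0.061 0.032]
(421, 216) [ 0.572 -0.218  0.091]
(415, 190) [ 0.663 -0.209  0.061]
(300, 280) [0.373 0.165 0.002]
(262, 220) [0.567 0.293 0.022]
```

View pics/crop0.png

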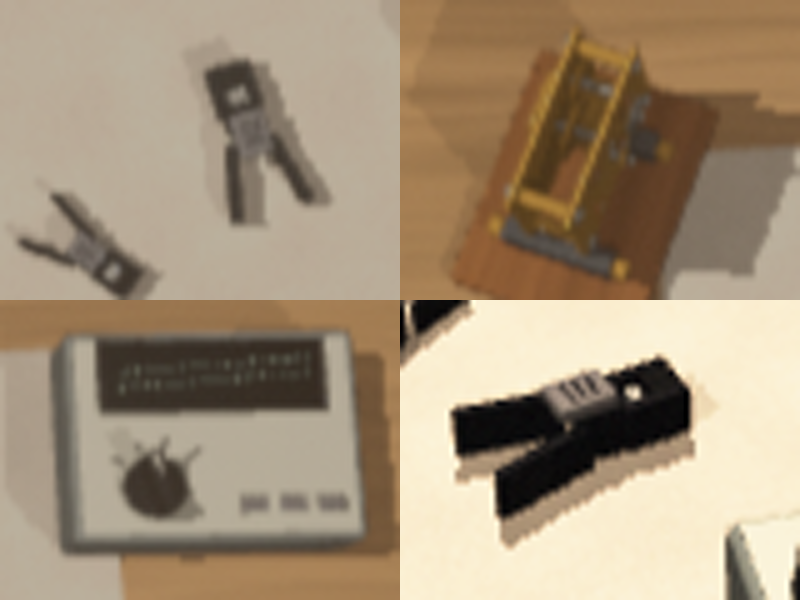

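The crop confirms the choice: the big clip has its rivet at about (362,234), jaws pointing away from the robot and handles toward it. The stand's plates lean to the right going away, and the hands face −y. The pointer looks close to the one-dot mark.

Next I'll measure everything.

```bash
cat > meas.py <<'E'
from h import *
def clip(P,c=(0.50,-0.05),zr=(0.018,0.030)):
    m=(abs(P[...,0]-c[0])<.08)&(abs(P[...,1]-c[1])<.06)&(P[...,2]>zr[0])&(P[...,2]<zr[1]); q=P[m][:,:2]
    mu=q.mean(0); w,v=np.linalg.eigh(np.cov((q-mu).T)); a=v[:,1]*np.sign(v[0,1]); s=(q-mu)@a; l=(q-mu)@np.array([-a[1],a[0]])
    return mu,a,np.arctan2(a[1],a[0]),s.min(),s.max(),l.min(),l.max(),len(q)
if __name__=="__main__":
    for n in("top","side"):
        P=pts(n,np.load(n+"_d.npy")); im=np.load(n+".npy").astype(int)
        print(n); mu,a,yaw,*e=clip(P); print("clip",mu,yaw,np.round(e,4)); print("jaw tip",mu+a*e[1],"tail",mu+a*e[0])
        # stand
        reg=(P[...,0]>.45)&(P[...,0]<.8)&(P[...,1]>.15)&(P[...,1]<.4)
        b=reg&(P[...,2]>.012)&(P[...,2]<.024); rc=cv2.minAreaRect(P[b][:,:2].astype(np.float32)); print("base",rc,b.sum())
        f=reg&(P[...,2]>.07)&(P[...,2]<.15) if n=="side" else reg&(P[...,2]>.148)&(P[...,2]<.162)
        q=P[f]; print("plate pts",len(q),q.min(0),q.max(0))
        if n=="side":
            for _ in range(4):
                k=np.polyfit(q[:,0],q[:,1],1); e=q[:,1]-np.polyval(k,q[:,0]); q=q[abs(e)<max(.003,2*e.std())]
            yw=np.arctan(k[0]); d=np.array([np.cos(yw),np.sin(yw)]); print("face yaw",yw,"n",len(q),"resid",e.std())
            s=q[:,:2]@d; 
            for z in(.075,.09,.105,.12,.135): 
                w=abs(q[:,2]-z)<.006; print(z,s[w].min(),s[w].max())
            s0=np.median([s[abs(q[:,2]-z)<.006].min() for z in(.075,.09,.105,.12,.135)])
            x0=s0*d[0]-0; c=np.polyval(k,0)
            # point on face line with s=s0
            p0=np.array([0,c]); print("face near edge",p0+d*(s0-p0@d),"z range",q[:,2].min(),q[:,2].max())
        else:
            print(q[np.argsort(q[:,0])][:: max(1,len(q)//25)].round(3))
        # selector
        m=(abs(P[...,0]-.575)<.06)&(abs(P[...,1]+.22)<.05)&(P[...,2]>.08)&(P[...,2]<.097); print("bar",cv2.minAreaRect(P[m][:,:2].astype(np.float32)),P[m].mean(0),m.sum())
        t=(abs(P[...,0]-.62)<.12)&(abs(P[...,1]+.24)<.15)&(P[...,2]>.054)&(P[...,2]<.066); print("timer",cv2.minAreaRect(P[t][:,:2].astype(np.float32)),t.sum())
        w=m&(im.min(-1)>90); print("pointer",P[w].round(4))
    t=np.load("top.npy")[195:230,405:440]; s=np.load("side.npy")
    S=s[285:320,320:365]; cv2.imwrite("pics/sel.png",np.hstack([cv2.resize(x[...,::-1],(400,400),interpolation=cv2.INTER_CUBIC) for x in(t,S)]))
E
python3 meas.py
```

```text
top
clip [ 0.50434184 -0.04334898] 0.29962759528870836 [-5.72e-02  4.39e-02 -2.68e-02  2.66e-02  1.68e+02]
jaw tip [ 0.54629436 -0.03038867] tail [ 0.44964641 -0.06024595]
base ((0.6778486967086792, 0.24448338150978088), (0.13060298562049866, 0.28091901540756226), 70.79427337646484) 1044
plate pts 175 [0.58017686 0.21866163 0.14803167] [0.69902922 0.2958486  0.16122703]
[[0.58  0.259 0.151]
 [0.586 0.262 0.152]
 [0.59  0.271 0.149]
 [0.593 0.259 0.15 ]
 [0.595 0.283 0.154]
 [0.598 0.29  0.153]
 [0.601 0.253 0.154]
 [0.605 0.247 0.151]
 [0.61  0.289 0.157]
 [0.617 0.247 0.154]
 [0.623 0.241 0.154]
 [0.63  0.242 0.153]
 [0.635 0.278 0.156]
 [0.641 0.275 0.157]
 [0.649 0.273 0.15 ]
 [0.654 0.233 0.156]
 [0.661 0.273 0.152]
 [0.668 0.271 0.151]
 [0.673 0.267 0.157]
 [0.676 0.264 0.154]
 [0.681 0.261 0.161]
 [0.685 0.261 0.157]
 [0.688 0.244 0.148]
 [0.691 0.234 0.149]
 [0.694 0.256 0.149]]
bar ((0.5744249224662781, -0.2220623642206192), (0.039582643657922745, 0.013167299330234528), 18.686662673950195) [ 0.57471238 -0.22176067  0.09012077] 55
timer ((0.609804630279541, -0.2630995213985443
[... 1101 characters left out ...]
26959 -0.22520613  0.08724465] 169
timer ((0.6090498566627502, -0.263904869556427), (0.1392183005809784, 0.19111399352550507), 1.3328166007995605) 5586
pointer [[ 0.5884 -0.2122  0.09  ]
 [ 0.5908 -0.2108  0.0882]
 [ 0.5855 -0.2155  0.091 ]
 [ 0.5877 -0.2147  0.0898]
 [ 0.589  -0.2167  0.0913]
 [ 0.5911 -0.2165  0.0907]
 [ 0.5811 -0.2174  0.091 ]
 [ 0.5834 -0.2162  0.0895]
 [ 0.5851 -0.217   0.0899]
 [ 0.5861 -0.2199  0.0923]
 [ 0.5888 -0.2177  0.0898]
 [ 0.5737 -0.2161  0.0889]
 [ 0.5786 -0.2194  0.0908]
 [ 0.5802 -0.2203  0.0913]
 [ 0.5825 -0.2194  0.0901]
 [ 0.5697 -0.2164  0.0875]
 [ 0.5585 -0.2224  0.0901]
 [ 0.5544 -0.2239  0.0874]
 [ 0.5545 -0.2234  0.0845]
 [ 0.5545 -0.2238  0.0823]]
```

View pics/sel.png

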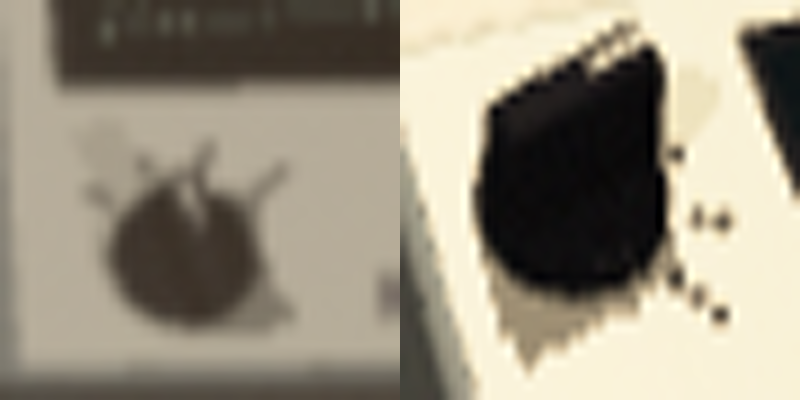

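The measurements agree with the given sizes:
- **Clip:** 101 mm long, yaw 0.297, pivot about (0.508, −0.044).
- **Plate edge:** middle at (0.578, 0.260), yaw −0.333. That is about 17 mm farther in than nominal.
- **Selector:** axis at (0.574, −0.2225), bar yaw 0.32. It stands at one dot, so it needs −0.6.

I'll pick up the clip now.

```bash
python3 - <<'E'
from h import *
print("rivet",ray("top",362.4,234,.026))
yaw=.297; a=np.array([np.cos(yaw),np.sin(yaw)]); piv=np.array([.508,-.044]); g=piv-.042*a
best=None
for k in(0,np.pi,-np.pi):
    o=[r.solve_ik([*p,.18],down(y+k)) for p,y in((g,yaw),((.52,.28),-.333),((.574,-.2225),.32),((.574,-.2225),-.3))]
    print(k,[None if q is None else round(q[5],2) for q in o])
    if all(q is not None for q in o):
        c=max(abs(q[5]) for q in o)
        if best is None or c<best[0]: best=(c,k)
k=best[1]; print("use",k); q=down(yaw+k)
command_gripper(.075)
r.reach([*g,.12],q)
r.move_straight([*g,.027],q,speed=.08)
s0=r.read_state()["contact_force"]
for w,z in((.046,.0275),(.041,.0283),(.036,.029),(.031,.0296),(.024,.0300)):
    command_gripper(w,40); r.move_straight([*g,z],speed=.02)
    s=r.read_state(); print(w,round(s["grip_width"],4),round(s["grip_force"],1),(s["contact_force"]-s0).round(1) if hasattr(s0,'round') else s["contact_force"])
r.move_straight([*g,.15],q,speed=.1)
s=r.read_state(); print(s["time_s"],s["grip_width"],s["grip_force"],s["eef_pos"],s["contact_force"])
ims=[]
for n in("top","side"):
    im,d=optics.get_image(n); np.save(n+"1.npy",im);np.save(n+"1_d.npy",d)
    u,v=proj(n,[*(g+.04*a),.13]).astype(int); u=min(max(u,50),590);v=min(max(v,40),360); ims.append(cv2.resize(im[v-37:v+38,u-50:u+50,::-1],(400,300),interpolation=cv2.INTER_CUBIC)); print(n,u,v)
cv2.imwrite("pics/pick.png",np.hstack(ims))
E
```

```text
rivet [ 0.52206266 -0.03858332  0.026     ]
0 [np.float64(0.99), np.float64(2.27), np.float64(0.76), np.float64(1.38)]
3.141592653589793 [np.float64(-2.15), np.float64(-0.87), np.float64(-2.39), np.float64(-1.77)]
-3.141592653589793 [np.float64(-2.15), np.float64(-0.87), np.float64(-2.39), np.float64(-1.77)]
use 0
0.046 0.046 10.0 [-0.7  0.1  5.5]
0.041 0.0409 10.4 [ 0.3 -0.3  2.5]
0.036 0.0363 10.9 [1.2 0.7 1.4]
0.031 0.0312 13.2 [-0.1  1.  -0.9]
0.024 0.0269 38.9 [ 0.2  0.6 -0. ]
7.6917 0.026752976205493172 38.892969489097595 [ 0.46746526 -0.05620583  0.14942899] [ 0.86513622  0.28798902 -1.08792745]
top 367 234
side 287 226
```

View pics/pick.png

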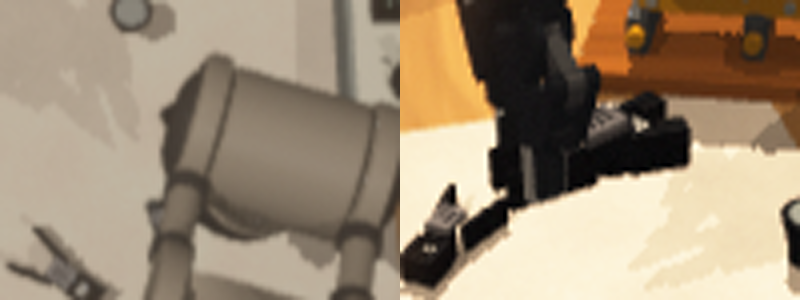

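The side view shows the clip gripped by its handles and open, jaws at about (640,125) in the mosaic, hanging level. I'll measure the clip in the hand from the side depth image.

```bash
cat > inh.py <<'E'
from h import *
def inhand(d,tcp,yaw):
    P=pts("side",d); rel=P-tcp; a=np.array([np.cos(yaw),np.sin(yaw)]); b=np.array([-a[1],a[0]])
    s=rel[...,:2]@a; l=rel[...,:2]@b; z=rel[...,2]
    m=(s>.03)&(s<.12)&(abs(l)<.035)&(z>-.06)&(z<.04)
    for s0 in np.arange(.03,.105,.006):
        k=m&(s>=s0)&(s<s0+.006)
        if k.sum()>3: print(round(s0,3),k.sum(),"z",z[k].min().round(4),z[k].max().round(4),"l",l[k].min().round(4),l[k].max().round(4))
    print("tip s",np.sort(s[m])[-8:].round(4))
E
python3 - <<'E'
from inh import *
inhand(np.load("side1_d.npy"),r.read_state()["eef_pos"],.297)
E
```

```text
0.03 30 z -0.03 0.0053 l -0.0159 -0.0025
0.036 54 z -0.0302 0.0049 l -0.0141 0.0059
0.042 46 z -0.0303 0.0044 l -0.0153 0.01
0.048 49 z -0.0309 0.0042 l -0.0181 0.0041
0.054 42 z -0.0301 -0.0035 l -0.0204 0.0155
0.06 48 z -0.031 -0.0043 l -0.0201 0.0173
0.066 52 z -0.0301 -0.0046 l -0.0214 0.0206
0.072 59 z -0.0312 -0.0046 l -0.0233 0.024
0.078 32 z -0.029 -0.0051 l -0.0228 0.0205
tip s [0.0822 0.0823 0.0823 0.0825 0.0837 0.084  0.0846 0.0853]
```

The clip is level in the hand, its mid-thickness 17.5 mm below the TCP, jaw tips 84 mm ahead and pivot about 45 mm ahead. I'll go to a standoff in front of the plate edge and check the alignment before entering.

```bash
python3 - <<'E'
from inh import *
yaw=-.333; a=np.array([np.cos(yaw),np.sin(yaw)]); b=np.array([-a[1],a[0]]); e=np.array([.5778,.2600])
q=down(yaw); P=lambda s:[*(e+a*s),.1225]
r.reach([*(e-.13*a),.16],q); r.move_straight(P(-.13),q,speed=.1); r.move_straight(P(-.095),speed=.08); r.hold(.3)
s=r.read_state(); print(s["time_s"],s["eef_pos"],P(-.095),s["contact_force"],s["grip_width"])
im,d=optics.get_image("side"); inhand(d,s["eef_pos"],yaw)
X=pts("side",d)-np.array([*e,.105]); S=X[...,:2]@a; L=X[...,:2]@b
m=(S>-.008)&(S<.10)&(abs(L+.002)<.006)&(X[...,2]>-.04)&(X[...,2]<.045)
for z in(-.03,-.015,0,.015,.03,.04):
    k=m&(abs(X[...,2]-z)<.006); print(z,"edge S",np.sort(S[k])[:3].round(4),"L near",np.median(L[k&(S<.02)]).round(4),"L far",np.median(L[k&(S>.06)]).round(4))
ims=[]
for n in("top","side"):
    im=optics.get_image(n)[0]; u,v=proj(n,[*e,.12]).astype(int); ims.append(cv2.resize(im[v-37:v+38,u-50:u+50,::-1],(400,300),interpolation=cv2.INTER_CUBIC)); print(n,u,v)
cv2.imwrite("pics/app.png",np.hstack(ims))
E
```

```text
10.5583 [0.48775269 0.29122515 0.12254991] [np.float64(0.488018733922166), np.float64(0.29105357083269445), 0.1225] [ 0.72872552 -0.58756144 -0.95152783] 0.026660538850596424
0.03 22 z -0.0305 0.0035 l -0.0183 0.0094
0.036 30 z -0.0289 0.0048 l -0.0184 0.0049
0.042 30 z -0.0284 0.004 l -0.0172 0.0049
0.048 29 z -0.0296 0.0041 l -0.0204 0.0118
0.054 30 z -0.0283 -0.0029 l -0.0241 0.0138
0.06 28 z -0.0291 -0.0067 l -0.0223 0.0161
0.066 26 z -0.0299 -0.0054 l -0.0226 0.0163
0.072 31 z -0.0302 -0.0039 l -0.0232 0.0168
0.078 42 z -0.0293 -0.0047 l -0.025 0.0201
0.09 17 z -0.0573 -0.001 l -0.0045 0.0024
0.096 63 z -0.0581 0.031 l -0.006 0.0344
0.102 73 z -0.0596 0.0305 l -0.0069 0.0345
tip s [0.1192 0.1193 0.1194 0.1195 0.1195 0.1196 0.1198 0.1199]
-0.03 edge S [-0.0004 -0.0004 -0.0003] L near -0.0021 L far -0.0027
-0.015 edge S [-0.0001  0.0003  0.0004] L near -0.0017 L far -0.002
0 edge S [0.0002 0.0003 0.0005] L near -0.0009 L far -0.002
0.015 edge S [0.0002 0.0002 0.0006] L near -0.0021 L far -0.0025
0.03 edge S [0.0008 0.0008 0.0008] L near -0.0027 L far -0.002
0.04 edge S [0.0008 0.0011 0.0015] L near -0.0023 L far -0.0019
top 268 211
side 295 167
```

View pics/app.png

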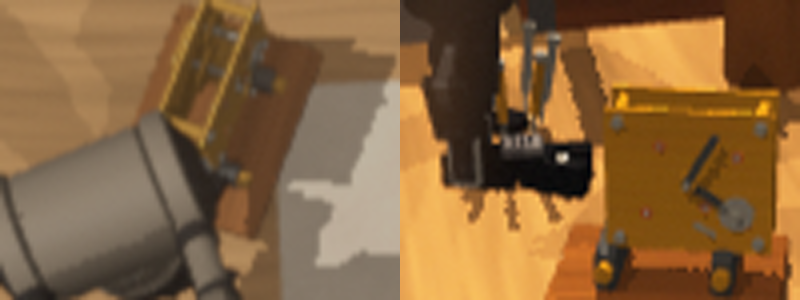

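Both views show the clip level with the plate's mid-height, and the edge falls on the middle line between the jaws. Now I'll ease it on in small steps, watching the force.

```bash
python3 - <<'E'
from inh import *
yaw=-.333; a=np.array([np.cos(yaw),np.sin(yaw)]); b=np.array([-a[1],a[0]]); e=np.array([.5778,.2600])
P=lambda s:[*(e+a*s),.1225]
F=lambda: np.array([r.read_state()["contact_force"][:2]@a,r.read_state()["contact_force"][:2]@b,r.read_state()["contact_force"][2]])
f0=F(); h=r.move_straight(P(-.070),speed=.03,max_force=4); r.hold(.2); print("hit",h,(F()-f0).round(2))
if not h:
    r.hold(.2); f0=F()
    for s in np.arange(-.069,-.0515,.001):
        h=r.move_straight(P(s),speed=.02,max_force=5); r.hold(.1); f=F()-f0; print(round(s,4),h,f.round(2))
        if h or f[0]<-3.2 or abs(f[1])>4: break
st=r.read_state(); print(st["time_s"],(st["eef_pos"][:2]-e)@a,(st["eef_pos"][:2]-e)@b)
im,d=optics.get_image("side"); np.save("side3_d.npy",d)
X=pts("side",d)-np.array([*e,.105]); S=X[...,:2]@a; L=X[...,:2]@b
m=(S>.03)&(S<.10)&(abs(L+.002)<.006)&(abs(X[...,2])<.04); print("plate L",np.median(L[m]), "far edge",np.percentile(S[(abs(L+.002)<.006)&(abs(X[...,2])<.04)&(S<.14)],99.5))
u,v=proj("side",[*e,.105]).astype(int); cv2.imwrite("pics/ins.png",cv2.resize(im[v-37:v+38,u-50:u+50,::-1],(600,450),interpolation=cv2.INTER_CUBIC))
E
```

```text
hit False [1.17 1.29 0.42]
-0.069 False [-1.09  0.03 -0.26]
-0.068 False [-0.9   0.93 -0.05]
-0.067 False [-1.21 -0.65 -1.07]
-0.066 False [ 0.29 -0.11  0.  ]
-0.065 False [-0.65 -0.09 -1.02]
-0.064 False [-1.22  1.33 -0.11]
-0.063 False [-1.34 -0.11 -0.4 ]
-0.062 False [-1.17  1.03 -0.18]
-0.061 False [-3.4  -0.49  0.56]
15.2417 -0.0613192555025867 -1.3146462177458921e-05
plate L -0.001867611340182327 far edge 0.11875820677584865
```

View pics/ins.png

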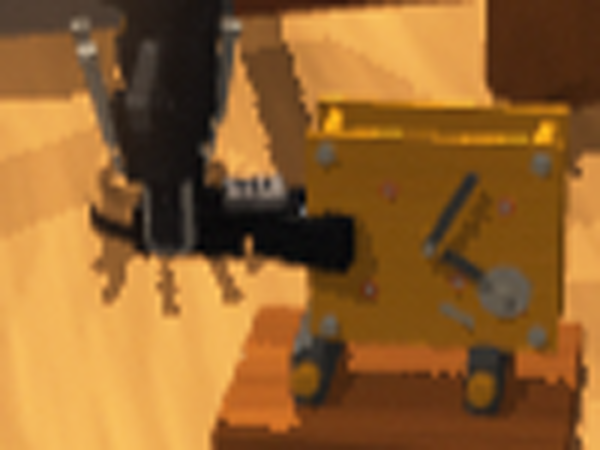

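The clip is on the plate at mid-height, and the force has begun to rise. I'll continue in finer steps with averaged force until the stud is at its stop.

```bash
python3 - <<'E'
from inh import *
yaw=-.333; a=np.array([np.cos(yaw),np.sin(yaw)]); e=np.array([.5778,.2600])
P=lambda s:[*(e+a*s),.1225]
def F():
    f=[]
    for _ in range(10): r.hold(.02); f.append(r.read_state()["contact_force"][:2]@a)
    return np.mean(f)
for s in np.arange(-.061,-.0535,.0007):
    r.move_straight(P(s),speed=.02,max_force=6); f=F(); print(round(s,4),round(f,2))
    if f<-3.5: break
st=r.read_state(); print(st["time_s"],(st["eef_pos"][:2]-e)@a)
E
```

```text
-0.061 -4.88
15.7083 -0.06124511588434266
```

```bash
python3 - <<'E'
from inh import *
yaw=-.333; a=np.array([np.cos(yaw),np.sin(yaw)]); b=np.array([-a[1],a[0]]); e=np.array([.5778,.2600])
def show(d):
    X=pts("side",d)-np.array([*e,.105]); S=X[...,:2]@a; L=X[...,:2]@b; Z=X[...,2]
    m=(L<-.010)&(L>-.04)&(abs(Z)<.012)&(S>-.03)&(S<.035); print("jaw tip S",np.sort(S[m])[-6:].round(4)); 
    for s in np.arange(-.03,.03,.006):
        k=m&(S>=s)&(S<s+.006)
        if k.sum(): print(s.round(3),k.sum(),"L",np.median(L[k]).round(4),np.percentile(L[k],5).round(4))
    k=(L<-.010)&(L>-.04)&(abs(Z)<.03)&(S>-.0)&(S<.03); print("Z",np.percentile(Z[k],[2,98]))
show(np.load("side3_d.npy"))
d=optics.get_image("side")[1]; show(d)
E
```

```text
jaw tip S [0.0221 0.0221 0.0224 0.0225 0.0226 0.0227]
-0.03 4 L -0.0111 -0.0125
-0.024 8 L -0.0115 -0.0135
-0.018 12 L -0.0135 -0.0146
-0.012 16 L -0.0156 -0.0184
-0.006 17 L -0.0172 -0.019
-0.0 16 L -0.0186 -0.0214
0.006 18 L -0.0201 -0.0227
0.012 20 L -0.022 -0.0235
0.018 18 L -0.0188 -0.0243
Z [-0.01247978  0.01210207]
jaw tip S [0.022  0.0222 0.0222 0.0223 0.0224 0.023 ]
-0.03 3 L -0.0138 -0.0146
-0.024 10 L -0.0118 -0.0136
-0.018 14 L -0.0132 -0.0151
-0.012 18 L -0.0163 -0.0187
-0.006 15 L -0.019 -0.0214
-0.0 17 L -0.0192 -0.0212
0.006 17 L -0.0203 -0.0239
0.012 21 L -0.0222 -0.0246
0.018 18 L -0.0196 -0.0246
Z [-0.0124021   0.01229127]
```

The jaw tips are 22.5 mm past the edge, so the pivot is 14–16 mm behind it and the stud is near its stop. The force step agrees with that. I'll release in steps, following the clip's draw-back with the hand.

```bash
python3 - <<'E'
from inh import *
yaw=-.333; a=np.array([np.cos(yaw),np.sin(yaw)]); b=np.array([-a[1],a[0]]); e=np.array([.5778,.2600])
def F():
    f=[]
    for _ in range(6): r.hold(.02); f.append(r.read_state()["contact_force"])
    f=np.mean(f,0); return np.array([f[:2]@a,f[:2]@b,f[2]])
s,z=-.061,.1225
for w in(.0295,.0325,.0355,.0385,.0405):
    command_gripper(w,40); s+=.0006; z-=.00035
    f=F()
    if f[0]>-4: r.move_straight([*(e+a*s),z],speed=.02,max_force=4)
    st=r.read_state(); print(w,round(st["grip_width"],4),round(st["grip_force"],1),f.round(1),F().round(1))
im,d=optics.get_image("side"); X=pts("side",d)-np.array([*e,.105]); S=X[...,:2]@a; L=X[...,:2]@b; Z=X[...,2]
m=(L<-.008)&(L>-.04)&(abs(Z)<.012)&(S>-.03)&(S<.04); print("jaw tip S",np.sort(S[m])[-6:].round(4),"L tip",np.percentile(L[m&(S>.015)],[5,50]))
m=(S>.05)&(S<.14)&(abs(L+.002)<.006)&(abs(Z)<.04); print("plate L",np.median(L[m]),"far",np.percentile(S[m],99.5)); print(st["time_s"])
E
```

```text
0.0295 0.0293 12.9 [-3.3 -0.8 -0.8] [-5.4 -1.3  0.7]
0.0325 0.0326 12.0 [-4.4 -0.4 -0.2] [-4.1 -0.1 -0.2]
0.0355 0.0354 11.6 [-2.2  0.5 -0.4] [-5.4  0.9  0.3]
0.0385 0.0387 11.3 [-3.8  0.9 -0.4] [-4.8  1.   0.3]
0.0405 0.0407 11.0 [-4.5  0.4 -0.3] [-5.   0.7 -0.5]
jaw tip S [0.0244 0.0245 0.0245 0.0246 0.0249 0.0355] L tip [-0.01983446 -0.01684399]
plate L -0.0018984715742709716 far 0.11898549757909689
18.4917
```

```bash
python3 - <<'E'
from inh import *
yaw=-.333; a=np.array([np.cos(yaw),np.sin(yaw)]); b=np.array([-a[1],a[0]]); e=np.array([.5778,.2600])
def F():
    f=[]
    for _ in range(6): r.hold(.02); f.append(r.read_state()["contact_force"])
    f=np.mean(f,0); return np.array([f[:2]@a,f[:2]@b,f[2]])
p=r.read_state()["eef_pos"]; s=(p[:2]-e)@a; z=p[2]; print(s,z)
for w in(.042,.0435,.045,.047,.050):
    command_gripper(w,40); f=F(); st=r.read_state(); print(w,round(st["grip_width"],4),round(st["grip_force"],1),f.round(1))
    if st["grip_force"]<1.5: break
    if f[0]>-4: s+=.0003; z-=.0002; r.move_straight([*(e+a*s),z],speed=.02,max_force=4)
command_gripper(.072)
p=r.read_state()["eef_pos"]; r.hold(.3); 
def show():
    im,d=optics.get_image("side"); X=pts("side",d)-np.array([*e,.105]); S=X[...,:2]@a; L=X[...,:2]@b; Z=X[...,2]
    m=(L<-.008)&(L>-.04)&(abs(Z)<.012)&(S>-.03)&(S<.04); print("jaw tip S",np.sort(S[m])[-6:].round(4),"L tip",np.percentile(L[m&(S>.015)],[5,50]))
    m=(S>.05)&(S<.14)&(abs(L+.002)<.006)&(abs(Z)<.04); print("plate L",np.median(L[m]),"far",np.percentile(S[m],99.5)); return im
show()
r.move_straight([p[0],p[1],.23],speed=.12,max_force=6); r.hold(.3); im=show(); st=r.read_state(); print(st["time_s"],st["eef_pos"])
u,v=proj("side",[*e,.105]).astype(int); A=im[v-37:v+38,u-50:u+50,::-1]
r.reach([.45,.05,.25],down(.0)); im,d=optics.get_image("top"); np.save("top4_d.npy",d); im2,d2=optics.get_image("side"); np.save("side4_d.npy",d2)
u,v=proj("top",[*e,.105]).astype(int); B=im[v-37:v+38,u-50:u+50,::-1]
cv2.imwrite("pics/rel.png",np.hstack([cv2.resize(x,(400,300),interpolation=cv2.INTER_CUBIC) for x in(A,B)])); print(r.read_state()["time_s"])
E
```

```text
-0.058757528091375355 0.12103422133060096
0.042 0.042 10.6 [-4.2  1.3 -0.7]
0.0435 0.0435 6.8 [-2.7  0.9 -1.4]
0.045 0.0449 0.2 [ 0.6  0.5 -0.1]
jaw tip S [0.0243 0.0244 0.0245 0.0245 0.0247 0.0248] L tip [-0.02075666 -0.01616997]
plate L -0.0021522176292637 far 0.11899828260147655
jaw tip S [0.0226 0.0228 0.0229 0.0244 0.0245 0.0245] L tip [-0.02051139 -0.01509695]
plate L -0.00211848204823063 far 0.11886855757174856
21.9833 [0.52245397 0.27907437 0.22964887]
23.0333
```

View pics/rel.png

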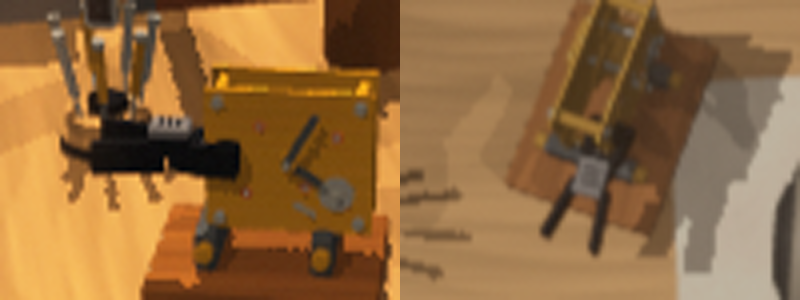

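The clip is on the edge, level and square, with the tips 24.5 mm past the edge (stud about 7 mm in) and the stand unmoved. Next is the selector. I'll grip the bar and turn it 0.6 clockwise.

```bash
python3 - <<'E'
from h import *
import meas
e=np.array([.5778,.2600]); c=e-.03*np.array([.945,-.327])
P=pts("top",np.load("top4_d.npy")); print("clip yaw",meas.clip(P,c=c-np.array([.02,0]),zr=(.085,.125))[2:])
c=[.5742,-.2225]; y0=.322
command_gripper(.05); r.reach([*c,.15],down(y0)); h=r.move_straight([*c,.097],speed=.06,max_force=8); print("hit",h,r.read_state()["eef_pos"])
command_gripper(.005,40); st=r.read_state(); print(st["grip_width"],st["grip_force"])
for dy in(.2,.4,.6):
    r.reach([*c,.097],down(y0-dy)); st=r.read_state(); print(dy,st["torque"][2],st["contact_force"].round(1))
r.hold(.2); command_gripper(.05); r.move_straight([*c,.16],speed=.1); r.reach([.42,-.1,.25],down(0)); r.hold(.2)
print(r.read_state()["time_s"])
for n in("top","side"):
    im,d=optics.get_image(n); P=pts(n,d); m=(abs(P[...,0]-.575)<.04)&(abs(P[...,1]+.22)<.04)&(P[...,2]>.08)&(P[...,2]<.097); print("bar",cv2.minAreaRect(P[m][:,:2].astype(np.float32)))
    if n=="side": A=im[285:320,320:365,::-1]; u,v=proj(n,[*e,.105]).astype(int); B=im[v-37:v+38,u-50:u+50,::-1]
cv2.imwrite("pics/fin.png",np.hstack([cv2.resize(x,(400,300),interpolation=cv2.INTER_CUBIC) for x in(A,B)]))
E
```

```text
clip yaw (np.float64(-0.313597169184405), np.float64(-0.05485422772411391), np.float64(0.05443297063414702), np.float64(-0.021810333498390417), np.float64(0.03985484951256466), 232)
hit False [ 0.57445501 -0.22262845  0.09739472]
0.012344637335254647 40.12316107749939
0.2 0.08660898718557954 [-1.3  6.4  4.8]
0.4 -0.17230379459570477 [-1.7  6.7  6. ]
0.6 0.008960293407112747 [-1.5  8.6  6. ]
29.4583
bar ((0.5752113461494446, -0.22230730950832367), (0.013183033093810081, 0.03943956270813942), 73.4227294921875)
bar ((0.5740537643432617, -0.2220330536365509), (0.01648683473467827, 0.037454813718795776), 75.10049438476562)
```

View pics/fin.png

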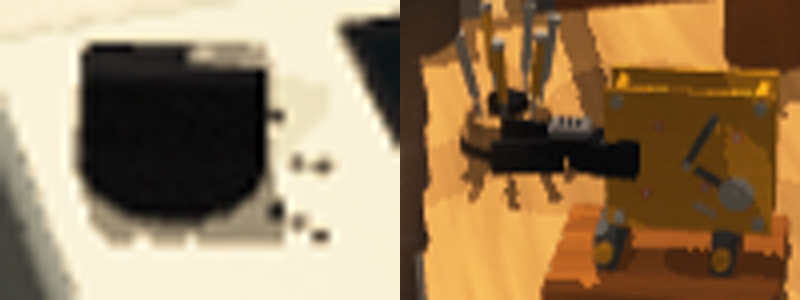

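The bar now stands at −0.28 rad, which puts the selector at 1.20, on two dots. The clip is still seated on the plate and the arm is clear, so I'm handing in.

```bash
python3 -c "
from h import *
print(r.finish_job())"
```

```text
the job is handed in; nothing more can be done
None
```

The job is handed in: by camera measurement the clip sits level and square on the front plate's near edge with the stud about 7 of 8 mm in, the selector is at two dots (1.20 rad), and the stand did not measurably move. The judge's result was not shown.

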